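# Set the picture stand's sliding leg and close its cam

### The arm

A 6-joint arm with a two-finger parallel gripper is mounted at the origin on the work surface. World frame = base frame: x ahead of the robot, y to its left, z up, the work surface at z = 0. Lengths are in mm, angles in rad, forces in N, time in s.
With the tool pointing down it reaches from about 400 to 925 mm from the base axis. Payload 12.5 kg.
Tool frame: the origin (TCP) lies midway between the tips of the shut fingers; the grasp point (between the pads) lies 19 mm behind it (env.tcp_to_grasp is the distance from the TCP to the grasp point, in mm); z points along the fingers, y is the line along which they close (so a half turn about z gives the same grasp; the last joint's range is limited). The gripper opens to 95 mm and grips with 3 to 60 N. Pads are 20 mm wide; open, the fingers measure 119 mm over their backs; the gripper's body (75 mm by 180 mm) begins 59 mm behind the grasp point.
Start: joints at [-1.296, 0.491, 1.559, -0, 1.092, -0.106], TCP at [232.313, -580.239, 214.661] pointing down, gripper open.
Joint ranges: [-3.1, 3.1], [-0.84, 2.19], [0.05, 2.79], [-1.13, 4.28], [0.06, 2.93], [-2.69, 2.69]. Speed limits (rad/s): [2.22, 2.22, 2.79, 3.14, 3.14, 3.14].

### API

Orientations are given as [roll, pitch, yaw] about the fixed x, y, z axes, in that order (R = Rz(yaw) Ry(pitch) Rx(roll)).
In Python, from cell import env gives the robot as it stands. The module is installed in compiled form; this text tells all that it offers.
- The arm moves only by the tool step_arm, never from a script. Its argument "plan" is a list that holds one entry, the list of rows, each a list of 5 numbers: the shift along the tool's x, y, z in mm, then the turn about the tool's z in degrees, then the opening, from -1 (shut) to 1 (fully open). A call has 1 to 8 rows; each row is the pose to reach, as a shift and turn from the pose commanded when the call began, along the tool's axes at that moment; what a row does not reach only later rows make up. A row lasts 1/12 s, in which the tool goes at most 41.7 mm and 7.16 degrees, less where a joint would pass 70% of its speed; a pose out of reach is approached as far as the arm can. A call with a gripper value outside its range is refused whole. The fingers move at their own pace and stop on an object; the grip force is fixed at half the most. Time passes only in rows, so rows that repeat a pose let the fingers close. It gives the time, the measured TCP pose, the force, the opening and the grip force at its end, in the units of the state.
- env.state(): the state, without advancing time (a new reading comes with each control period).
- env.read_camera(name): name is "scene" or "top" or "wrist"; returns the picture (384x512x3 uint8, blue, green, red); there is no depth.
- env.get_calibration(name): a dict with "K" (3x3 intrinsics, pixels), "extrinsics" (4x4, takes a point from world to camera coordinates). Camera axes: x right, y up, looking along -z (the intrinsics and any distortion apply to the point x, -y, -z); pixel columns grow to the right and rows downward; lengths in mm; the calibration is good to about 2 mm. A picture is of the moment at which its call begins: read the wrist's pose just before it. get_calibration takes no time and is no camera call; for the wrist camera it gives the pose at the moment of the call.
- env.job_done(): hands the job in; it is judged then, once.
The state is a dict: "t": time; "joints": joint angles; "qvel": joint speeds; "tau": joint torques, N m; "eef_pos": TCP position; "tcp_rot": TCP orientation; "ft_force": force on the tool from outside, world axes, zero at the start; "moment": the same for the moment, N m; "opening": opening from 0.0 (shut) to 1.0 (fully open); "grip_force": force on a finger pad.
Only numpy, scipy, OpenCV 4.12 (cv2) and the standard library are available. Lean on these libraries where they do the work, as an engineer would, in place of code of your own. Each camera call takes 0.05 s, during which the arm holds its last target. There are 200 camera calls.

### The job

Set up the picture stand: take the wooden back post out of the white bud vase, stand it fully down in the stand's brass socket cup and let go of it. Then draw the sprung sliding leg out until its pointer is beside the steel length-mark clip, and there squeeze the cam lever fully closed against the leg's tab with the pointer kept at the clip. Finish while holding: do not let go, keep squeezing tab and cam with the leg at the mark so that I can tighten the screw, and leave the other things on the table where they are.

Things in the scene. Friction and masses are not known exactly. Their poses are not given: they have to be found in the camera images.
- post_center (a point): Centre (half-way up) of the back post: plain round pale-wood rod, 18 dia x 170 long, about 60 g, foot slightly chamfered; z along it. It starts upright and loose in a fixed heavy white bud vase (74 wide at the foot, 44 at the mouth, 68 tall; bore 22 dia, floor of the bore 20 above the table): the post's top is 190 above the table, 122 of it out of the vase.
- post: The same post; origin at the centre of its foot.
- stand: Picture stand, fixed: pale wooden base plate 240 x 84 x 12 with two low brass rails, a brass socket cup at one end and a sliding aluminium leg at the other. x axis: the way the leg slides out; y across; z up. Origin on the table; the base spans x -130 to +110. Apart from cup, tab and thumb-piece nothing on it is higher than 40.
- socket_mouth (a point): Centre of the mouth of the brass socket cup (42 outside dia, bore 22 dia, 44 deep), 62 above the table, at x -100 y 0 in the stand's frame; axes as the stand's. With the post standing fully in it the post's centre is 41 above this point.
- leg: Sliding aluminium leg; origin at the centre of the foot of its upright tab, 24 above the table; axes as the stand's. At home the tab is at stand x +20, 120 from the cup's axis; travel 75. A spring draws it home (3 N at home, about 6 N at 60 out): only the hand holds it out, even a closed cam does not until a person tightens its screw. The bar ends 102 beyond the tab.
- tab_top (a point): Top centre of the leg's upright aluminium tab, 82 above the table. The tab is 8 thick along the stand's x, 26 wide, 58 tall, fixed to the leg. Pushing its -x face towards the stand's +x draws the leg out.
- cam_lever: Cam lever on the leg, +x of the tab: low dark shoe with an upright black thumb-piece. Origin at the thumb-piece's centre line, 24 above the table. Thumb-piece and tab centres are 28 apart when open (36 over the outer faces), 16 when fully closed at its stop (24 over the outer faces). It rides with the leg, slides along it with about 4 N friction, stays where left. Starts 26 to 28 apart.
- thumb_top (a point): Top centre of the cam's black thumb-piece, 82 above the table; 8 thick along the stand's x, 26 wide, 54 tall. Squeezing tab and thumb-piece together between two fingers that close along the stand's x slides the cam closed.
- leg_pointer (a point): Tip of the thin dark pointer bar (3 wide) that sticks out sideways from the leg, on the stand's +y side, 26 above the table, 50 behind (-x of) the tab's centre. Moves with the leg.
- length_mark (a point): Length mark: top centre of a small steel clip, 12 long along the stand's x, fixed on the base plate beside the rail on the +y side, 26 above the table; axes as the stand's. The leg is at the mark when the pointer's tip is beside the clip: zero difference along the stand's x. The clip sits 25 to 55 out from the pointer's home.
- candlestick: short brass candlestick with a white taper candle, 72 wide, 156 tall; bystander, stands where the vase is not; origin at the centre of its underside.
- mug: blue mug, 80 wide, 85 tall; bystander; origin at the centre of its underside.
- leaf_dish: golden leaf-shaped dish, 100 x 110, 25 high; bystander; origin at the centre of its underside.
- jar_candle: amber glass jar, 72 wide, 80 tall; bystander; origin at the centre of its underside.
- succulent: succulent in a concrete pot, 160 wide over the foliage, 120 tall; bystander; origin at the centre of its underside.
- photo_frame: standing marble-faced picture frame, 130 wide, 180 tall; bystander; origin at the centre of its underside.
- coasters: pile of four cork coasters, 97 wide, 26 tall; bystander; origin at the centre of its underside.
Mind the look-alikes: they are no part of the job. Of the things shaped like the post, the wooden one is meant.

How it is judged:
By the outcome, as a careful person would: the job done as asked, in the order asked, and still so for the second after the job is handed in, while the arm keeps its last pose, push and grip.
It also fails if it takes over 69 s, if anything falls off the work surface, if the arm or the gripper's body presses on something with over 40 N, if the wrist force passes 120 N, or if a joint passes its speed limit or range.

## Working session

There is one attempt and no reset: what is moved stays moved. The work goes in short steps, Python scripts to look and compute and a tool call to move; the robot and the scene stay as the last step left them, time stands still between calls to the robot, and variables do not carry over. Pictures are saved under pics/ and viewed, at most 10 in all, crops included, and the job is handed in when it is done.

Besides the shell and the picture viewer there is one more tool, called by a JSON object that holds its "name" and its "arguments", one argument or row to a line. step_arm: Moves the arm, as the interface text tells. Its arguments: {"type":"object","properties":{"plan":{"type":"array"}},"required":["plan"]}

```bash
mkdir -p pics
cat > h.py <<'E'
from cell import env
import numpy as np, cv2
def ray(name,u,v,cal=None):
    c=cal or env.get_calibration(name);K=np.array(c["K"]);E=np.array(c["extrinsics"])
    d=np.linalg.inv(K)@[u,v,1.];d=np.array([d[0],-d[1],-d[2]])
    R=E[:3,:3];return -R.T@E[:3,3],R.T@d
def plane(name,u,v,z,cal=None):
    o,d=ray(name,u,v,cal);return o+d*(z-o[2])/d[2]
def proj(name,p,cal=None):
    c=cal or env.get_calibration(name);E=np.array(c["extrinsics"]);q=E[:3,:3]@p+E[:3,3]
    q=np.array(c["K"])@[q[0],-q[1],-q[2]];return q[:2]/q[2]
E
python3 - <<'E'
from h import *
np.set_printoptions(precision=1,suppress=True)
for n in ("scene","top"):
    c=env.get_calibration(n);print(c.keys(),ray(n,256,192)); im=env.read_camera(n);cv2.imwrite(f"pics/{n}0.png",im);cv2.imwrite(f"pics/{n}0b.png",cv2.resize(im,(800,600),interpolation=cv2.INTER_CUBIC))
s=env.state();print(s)
E
```

```text
dict_keys(['K', 'extrinsics']) (array([1379.3, -440.7,  852.7]), array([-0.7,  0.4, -0.6]))
dict_keys(['K', 'extrinsics']) (array([ 396.5,   21.8, 1329.9]), array([ 0.2, -0. , -1. ]))
{'t': 0.1, 'joints': array([-1.3,  0.5,  1.6, -0. ,  1.1, -0.1]), 'qvel': array([-0., -0., -0., -0.,  0.,  0.]), 'tau': array([  0. , -61.4, -25.9,   0.1,   0. ,  -0. ]), 'eef_pos': array([ 232.2, -580. ,  214.1]), 'tcp_rot': array([-3.1, -0. ,  0.4]), 'ft_force': array([ 0.2,  0.5, -0.2]), 'moment': array([-0., -0., -0.]), 'grip_force': 0.0, 'opening': 1.0004708978735422}
```

View pics/top0b.png

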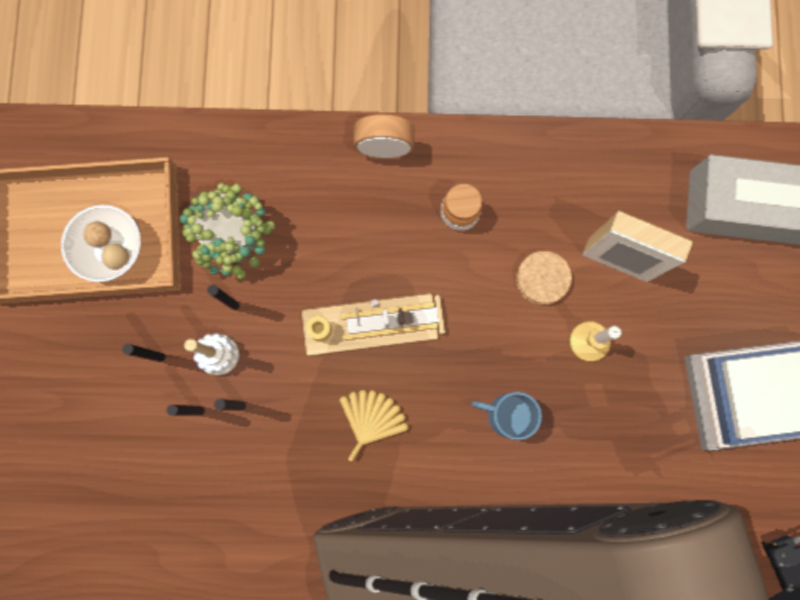

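View pics/scene0b.png

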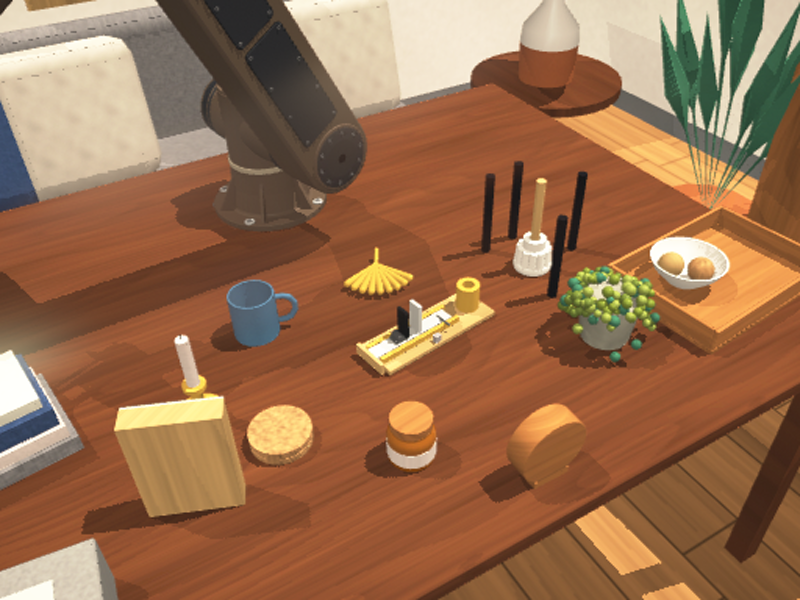

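The top view shows the vase at about (217,353), the wooden post's top at (190,345), the cup at (319,327), the clip at (375,303) and the cam at (405,318), all in 800-pixel scale. Four black rods stand round the vase. The candlestick is the look-alike on the right.

Run:
```python
from h import *
np.set_printoptions(precision=1,suppress=True)
im=cv2.imread("pics/top0.png")
cv2.imwrite("pics/topc.png",np.hstack([cv2.resize(im[175:275,70:190],(600,500),interpolation=cv2.INTER_CUBIC)]))
cv2.imwrite("pics/stand.png",cv2.resize(im[180:235,185:290],(798,418),interpolation=cv2.INTER_CUBIC))
k=.64
print("post top",plane("top",190*k,345*k,190),"vase mouth",plane("top",219*k,353*k,68))
print("cup",plane("top",319*k,327*k,62))
def tri(a,b):
    o,d=ray("top",a[0]*k,a[1]*k);p,e=ray("scene",b[0]*k,b[1]*k)
    A=np.stack([d,-e],1);t=np.linalg.lstsq(A,p-o,rcond=None)[0];return o+d*t[0],p+e*t[1]
print("post",tri((190,345),(541,180)))
# rods tops: top-view tops are outward (left) ends
T=[(214,291),(128,350),(173,410),(220,405)]
S=[(581,174),(518,164),(490,177),(561,218)]
for i in T:
    print(i,*[ (j,*tri(i,j), np.linalg.norm(np.subtract(*tri(i,j)))) for j in S if np.linalg.norm(np.subtract(*tri(i,j)))<25])
```

```text
post top [498.3 340.1 190. ] vase mouth [496.5 323.2  68. ]
cup [546.6 152.6  62. ]
post (array([498.2, 339.9, 190.6]), array([499., 341., 191.]))
(214, 291) ((561, 218), array([588.5, 313.2, 168.2]), array([589.8, 315.2, 169. ]), np.float64(2.499168632206299))
(128, 350) ((581, 174), array([490. , 444.1, 168.1]), array([490.5, 445. , 168.4]), np.float64(1.0806801981254266))
(173, 410) ((518, 164), array([397.1, 366.2, 168.2]), array([398.2, 368.1, 168.8]), np.float64(2.277964539882544))
(220, 405) ((490, 177), array([406.6, 293.3, 166.2]), array([408.1, 295.8, 166.8]), np.float64(2.997141717815589))
```

View pics/topc.png

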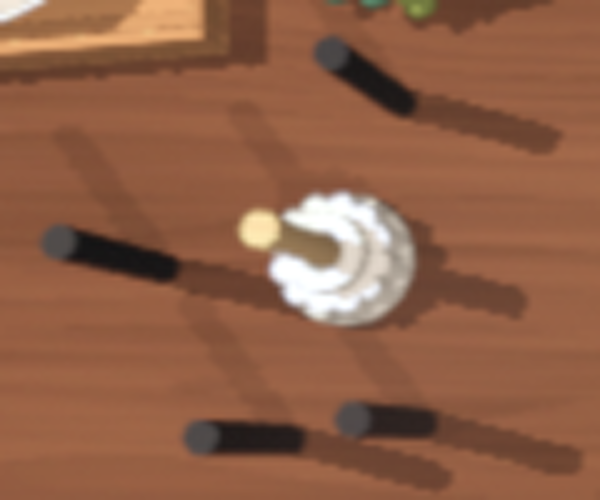

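View pics/stand.png

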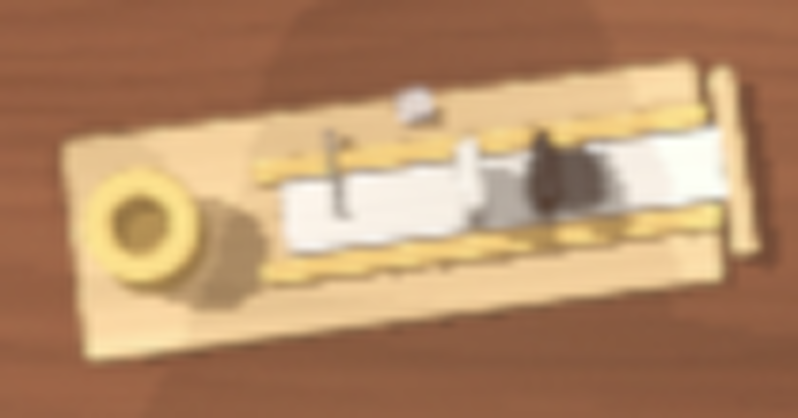

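Run:
```python
from h import *
np.set_printoptions(precision=2,suppress=True)
s=env.state();print(s["eef_pos"],s["tcp_rot"])
f=lambda x,y,z:plane("top",185+(x+.5)/7.6-.5,180+(y+.5)/7.6-.5,z)
cup=f(143,226,62);print("cup",cup)
for n,a in dict(clip=(415,103,26),ptip=(331,135,26),tab=(467,140,82),thumb=(543,140,82)).items():print(n,f(*a))
# direction from base plate edges z=12
a=f(63,143,12);b=f(695,63,12);c=f(87,360,12);d=f(722,283,12);print(a,b,c,d)
x=(b-a)+(d-c);x/=np.linalg.norm(x);y=np.array([-x[1],x[0],0]);print("x",x,"yaw",np.arcsin(x[0]))
for n,q in dict(clip=f(415,103,26),ptip=f(331,135,26),tab=f(467,140,82),thumb=f(543,140,82)).items():print(n,(q-cup)@x,(q-cup)@y)
g=lambda x,y,z:plane("top",70+(x+.5)/5-.5,175+(y+.5)/5-.5,z)
print("posttop",g(260,230,190),"vase",g(345,258,25),g(343,258,40), "postmouth",g(328,252,68))
```

```text
[ 232.24 -580.02  214.11] [-3.14 -0.    0.38]
cup [546.48 154.77  62.  ]
clip [599.22  59.19  26.  ]
ptip [586.44  90.07  26.  ]
tab [577.64  38.72  82.  ]
thumb [578.29  11.68  82.  ]
[583.03 191.22  12.  ] [619.21 -45.56  12.  ] [501.74 178.86  12.  ] [536.09 -56.99  12.  ]
x [ 0.15 -0.99  0.  ] yaw 0.14810996232894696
clip 102.3144761670342 38.06004871410568
ptip 69.88811113580275 29.96994781020442
tab 119.37351389487168 13.695335779718281
thumb 146.21143332987037 10.346243139971246
posttop [498.79 340.09 190.  ] vase [499.01 337.74  25.  ] [497.81 335.21  40.  ] postmouth [498.67 336.7   68.  ]
```

{"name": "step_arm", "arguments": {
  "plan": [
    [[40,-17,-20,0,1],[80,-35,-40,3,1],[120,-53,-40,5,1],[160,-70,-40,7,1],[200,-88,-40,9,1],[240,-105,-40,11,1],[280,-122,-40,13.3,1],[320,-140,-40,13.3,1]]
  ]
}}

```text
t: 0.77
eef_pos: [461.8, -346.6, 254.5]
tcp_rot: [-3.141, 0.0, 0.146]
ft_force: [0.5, -0.9, -0.2]
opening: 1.003
grip_force: 0.0
```

{"name": "step_arm", "arguments": {
  "plan": [
    [[7,-40,0,0,1],[14,-80,0,0,1],[21,-120,0,0,1],[28,-160,0,0,1],[36,-200,0,0,1],[43,-240,0,0,1],[50,-280,0,0,1],[57,-320,0,0,1]]
  ]
}}

```text
t: 1.43
eef_pos: [469.3, -21.5, 254.6]
tcp_rot: [3.142, 0.0, 0.148]
ft_force: [0.7, -0.7, 0.2]
opening: 0.998
grip_force: 0.0
```

{"name": "step_arm", "arguments": {
  "plan": [
    [[7,-40,0,0,1],[14,-80,0,0,1],[21,-120,0,0,1],[28,-160,0,0,1],[35,-195,0,0,1],[35,-195,0,0,1],[35,-195,0,0,1],[35,-195,0,0,1]]
  ]
}}

```text
t: 2.1
eef_pos: [475.2, 174.3, 254.3]
tcp_rot: [3.141, 0.001, 0.149]
ft_force: [-0.2, -0.0, -0.7]
opening: 1.0
grip_force: 0.0
```

Run:
```python
from h import *
np.set_printoptions(precision=3,suppress=True)
s=env.state();c=env.get_calibration("wrist");im=env.read_camera("wrist");cv2.imwrite("pics/w1.png",im)
import pickle;pickle.dump((s,c),open("w1.pkl","wb"))
print(s["eef_pos"],s["tcp_rot"],ray("wrist",256,192))
print(proj("wrist",np.array([598,59,26.])),proj("wrist",np.array([546.5,154.8,62])))
```

```text
[475.23  174.31  254.295] [3.141 0.001 0.149] (array([555.445, 186.532, 424.931]), array([-0.272, -0.026, -0.962]))
[359.02   93.995] [284.126 123.355]
```

View pics/w1.png

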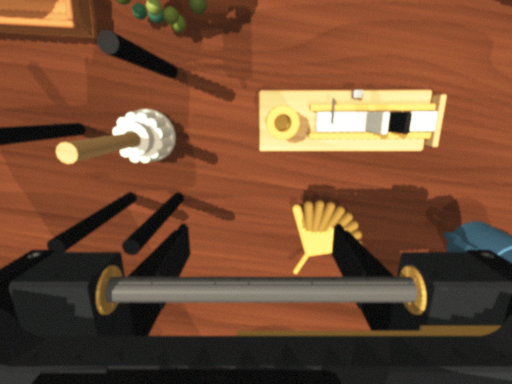

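The wrist view shows the post's top at (67,152), the cup mouth at (283,123), the clip at (358,94) and the pointer at (334,100). The stand's edges are level in the picture.

Run:
```python
from h import *
import pickle;s,c=pickle.load(open("w1.pkl","rb"))
np.set_printoptions(precision=2,suppress=True)
im=cv2.imread("pics/w1.png");h=cv2.cvtColor(im,cv2.COLOR_BGR2HSV)
P=lambda u,v,z:plane("wrist",u,v,z,c)
m=cv2.inRange(h[140:165,50:82],(15,60,150),(30,255,255)); 
def blob(m,ox,oy):
    n,l,st,ce=cv2.connectedComponentsWithStats(m);return [(st[i],ce[i]+[ox,oy]) for i in range(1,n) if st[i][4]>8]
print(P(67,152,190))
a=cv2.resize(im[84:156,252:452],(800,288),interpolation=cv2.INTER_CUBIC)
b=cv2.resize(im[132:176,40:160],(800,293),interpolation=cv2.INTER_CUBIC)
cv2.imwrite("pics/w1c.png",np.vstack([a,b]))
```

```text
[499.68 341.65 190.  ]
```

View pics/w1c.png

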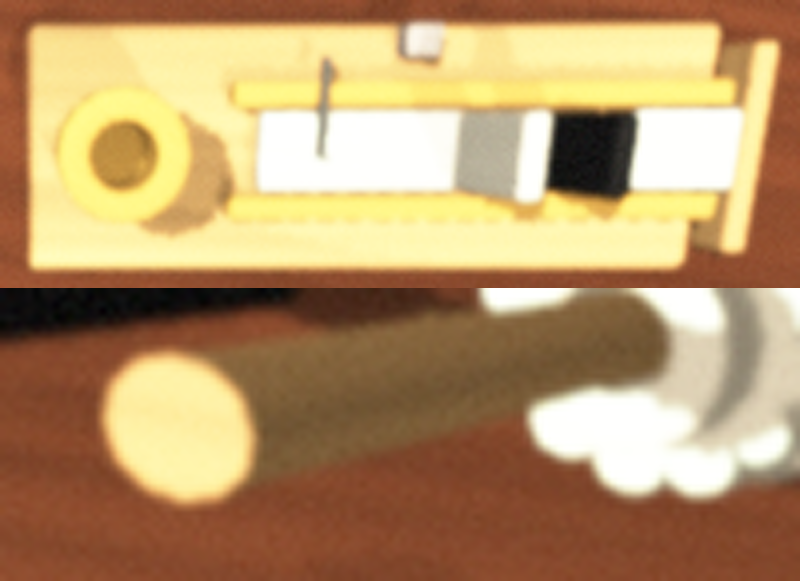

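Run:
```python
from h import *
import pickle;s,c=pickle.load(open("w1.pkl","rb"))
np.set_printoptions(precision=2,suppress=True)
f=lambda x,y,z:plane("wrist",252+(x+.5)/4-.5,84+(y+.5)/4-.5,z,c)
g=lambda x,y,z:plane("wrist",40+(x+.5)/6.667-.5,132+(y+.5)/6.667-.5,z,c)
print("post",g(180,140,190),"dia",g(180,63,190)-g(180,217,190),"atmouth",g(640,45,68))
cup=f(124,155,62);print("cup",cup)
a=f(30,24,12);b=f(718,24,12);d=f(30,268,12);e=f(686,268,12)
x=(b-a)+(e-d);x/=np.linalg.norm(x);y=np.array([-x[1],x[0],0]);print("x",x,np.arcsin(x[0]), "len",np.linalg.norm(b-a),np.linalg.norm(d-a))
for n,q in dict(clip=f(425,38,26),ptip=f(327,60,26),tab=f(534,155,82),thumb=f(623,152,82)).items():print(n,q,(q-cup)@x,(q-cup)@y)
print(((a+d)/2-cup)@x,((a+d)/2-cup)@y)
```

```text
post [499.14 342.02 190.  ] dia [19.58 -0.9   0.  ] atmouth [500.9  336.44  68.  ]
cup [547.23 157.47  62.  ]
x [ 0.15 -0.99  0.  ] 0.14989616323840893 len 237.4351911455534 83.76758983817952
clip [598.77  61.48  26.  ] 102.60604986589638 36.626766187045256
ptip [587.07  92.35  26.  ] 70.341879244871 29.668406701061294
tab [565.8   39.16  82.  ] 119.7570676433844 0.6847850412236184
thumb [570.56  13.36  82.  ] 145.975415561698 1.542905846166739
-29.58992907251158 0.11607066833421886
```

{"name": "step_arm", "arguments": {
  "plan": [
    [[12,-40,0,0,0.4],[24,-80,0,0,0.4],[36,-120,0,0,0.4],[48.6,-160.3,0,0,0.4],[48.6,-160.3,0,0,0.4],[48.6,-160.3,0,0,0.4]]
  ]
}}

```text
t: 2.65
eef_pos: [500.1, 340.5, 253.9]
tcp_rot: [3.141, 0.001, 0.149]
ft_force: [0.3, -0.2, -0.7]
opening: 0.706
grip_force: 0.0
```

{"name": "step_arm", "arguments": {
  "plan": [
    [[0,0,30,0,0.4],[0,0,60,0,0.4],[0,0,90,0,0.4],[0,0,115,0,0.4],[0,0,133,0,0.4],[0,0,133,0,0.4],[0,0,133,0,0.4]]
  ]
}}

```text
t: 3.23
eef_pos: [500.1, 338.5, 121.6]
tcp_rot: [3.141, 0.001, 0.147]
ft_force: [0.3, -0.2, -0.1]
opening: 0.699
grip_force: 0.0
```

{"name": "step_arm", "arguments": {
  "plan": [
    [[0,0,0,0,0],[0,0,0,0,-0.3],[0,0,0,0,-0.5],[0,0,0,0,-0.8],[0,0,0,0,-1],[0,0,0,0,-1],[0,0,0,0,-1],[0,0,0,0,-1]]
  ]
}}

```text
t: 3.9
eef_pos: [499.8, 340.4, 121.6]
tcp_rot: [3.142, -0.0, 0.149]
ft_force: [0.7, 1.0, 0.4]
opening: 0.193
grip_force: 0.0
```

Run:
```python
from h import *
s=env.state();print(s["eef_pos"],s["opening"],s["grip_force"],s["ft_force"])
im=env.read_camera("scene");cv2.imwrite("pics/s1.png",cv2.resize(im[80:240,200:440],(780,520),interpolation=cv2.INTER_CUBIC))
```

```text
[499.76193724 340.43376419 121.62712833] 0.19296533970800214 0.0 [0.69066062 0.96618329 0.44993554]
```

View pics/s1.png

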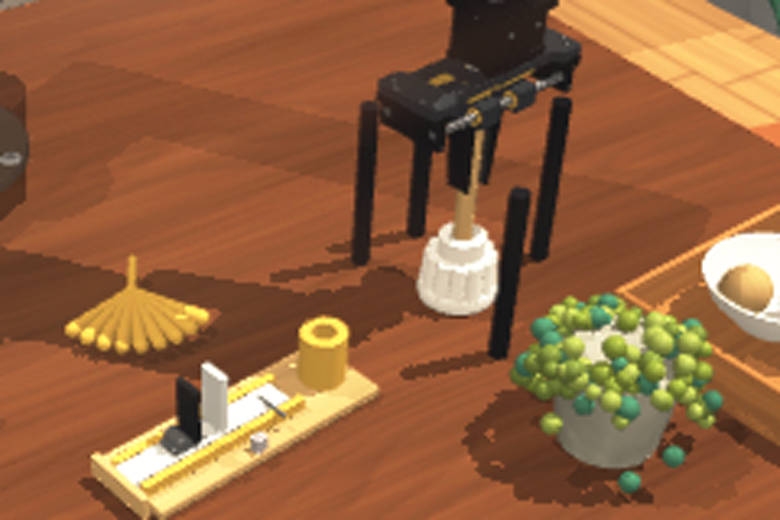

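The fingers are round the wooden post at crop (475,165), the rods are clear, and the opening is 18 mm.

{"name": "step_arm", "arguments": {
  "plan": [
    [[0,0,0,0,-1],[0,0,0,0,-1],[0,0,0,0,-1],[0,0,0,0,-1]]
  ]
}}

```text
t: 4.28
eef_pos: [499.8, 340.3, 121.6]
tcp_rot: [3.142, 0.0, 0.149]
ft_force: [0.6, 0.3, 0.2]
opening: 0.184
grip_force: 30.0
```

{"name": "step_arm", "arguments": {
  "plan": [
    [[0,0,-10,0,-1],[0,0,-30,0,-1],[0,0,-50,0,-1],[0,0,-70,0,-1],[0,0,-90,0,-1],[0,0,-100,0,-1],[0,0,-100,0,-1],[0,0,-100,0,-1]]
  ]
}}

```text
t: 4.95
eef_pos: [499.7, 340.3, 221.6]
tcp_rot: [-3.142, -0.0, 0.149]
ft_force: [-0.7, -0.2, -0.9]
opening: 0.181
grip_force: 30.0
```

{"name": "step_arm", "arguments": {
  "plan": [
    [[4,38,0,0,-1],[8,76,0,0,-1],[12,114,0,0,-1],[16,152,0,0,-1],[19.4,188.8,0,0,-1],[19.4,188.8,0,0,-1],[19.4,188.8,0,0,-1],[19.4,188.8,0,0,-1]]
  ]
}}

```text
t: 5.62
eef_pos: [546.6, 156.6, 220.6]
tcp_rot: [-3.142, 0.002, 0.148]
ft_force: [0.0, 1.8, -0.7]
opening: 0.184
grip_force: 30.0
```

{"name": "step_arm", "arguments": {
  "plan": [
    [[0,0,20,0,-1],[0,0,40,0,-1],[0,0,48,0,-1],[0,0,48,0,-1],[0,0,48,0,-1]]
  ]
}}

```text
t: 6.03
eef_pos: [546.8, 157.3, 173.6]
tcp_rot: [3.142, 0.001, 0.15]
ft_force: [0.1, -0.3, -1.0]
opening: 0.184
grip_force: 30.0
```

Run:
```python
from h import *
s=env.state();c=env.get_calibration("wrist");w=env.read_camera("wrist");im=env.read_camera("scene");t=env.read_camera("top")
print(s["eef_pos"],s["tcp_rot"],s["ft_force"])
u,v=proj("scene",np.array([547,156.5,66])).astype(int);a=cv2.resize(im[v-35:v+25,u-40:u+40],(800,600),interpolation=cv2.INTER_CUBIC)
uw,vw=proj("wrist",np.array([547,156.5,66]),c).astype(int);print(u,v,uw,vw)
b=cv2.resize(w[max(0,vw-60):vw+60,max(0,uw-80):uw+80],(400,300),interpolation=cv2.INTER_CUBIC)
cv2.imwrite("pics/s2.png",np.hstack([cv2.resize(a,(400,300)),b]))
# check the post axis: pixel predicted of foot
print(proj("scene",np.array([547,156.5,72.])),proj("scene",np.array([547,156.5,62.])))
```

```text
[546.79678318 157.32996449 173.57797136] [3.14152418e+00 7.57831637e-04 1.49878783e-01] [ 0.08849622 -0.29967648 -1.00259723]
299 180 261 193
[299.37099034 178.82335063] [299.23134191 181.71272347]
```

View pics/s2.png

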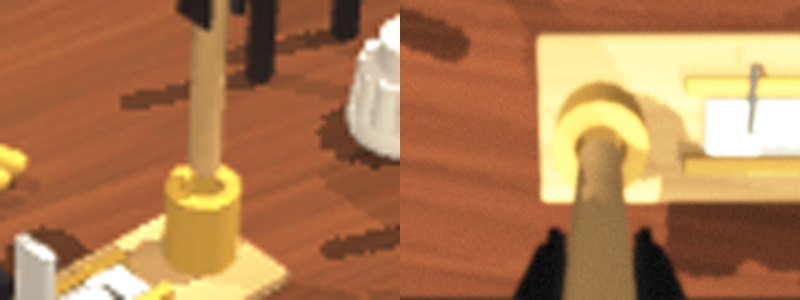

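The post's foot is just above the mouth and centred on it in both views (crop (205,172) over (203,183), and x≈602 for both in the wrist view).

{"name": "step_arm", "arguments": {
  "plan": [
    [[0,0,5,0,-1],[0,0,10,0,-1],[0,0,15,0,-1],[0,0,20,0,-1],[0,0,20,0,-1]]
  ]
}}

```text
t: 6.6
eef_pos: [546.5, 156.4, 152.4]
tcp_rot: [3.142, 0.002, 0.149]
ft_force: [0.0, -0.0, -1.3]
opening: 0.186
grip_force: 30.0
```

No force, so the foot is inside the bore.

{"name": "step_arm", "arguments": {
  "plan": [
    [[0,0,8,0,-1],[0,0,16,0,-1],[0,0,22,0,-1],[0,0,28,0,-1],[0,0,31,0,-1],[0,0,31,0,-1],[0,0,31,0,-1]]
  ]
}}

```text
t: 7.18
eef_pos: [547.0, 156.5, 122.5]
tcp_rot: [3.142, 0.0, 0.149]
ft_force: [-0.2, 0.2, -0.7]
opening: 0.185
grip_force: 30.0
```

{"name": "step_arm", "arguments": {
  "plan": [
    [[0,0,1,0,-1],[0,0,2,0,-1],[0,0,2.5,0,-1],[0,0,2.5,0,-1],[0,0,2.5,0,-1]]
  ]
}}

```text
t: 7.6
eef_pos: [547.0, 156.5, 120.2]
tcp_rot: [3.141, -0.0, 0.149]
ft_force: [-0.5, 0.0, -0.7]
opening: 0.185
grip_force: 30.0
```

{"name": "step_arm", "arguments": {
  "plan": [
    [[0,0,0.6,0,-1],[0,0,0.6,0,-0.5],[0,0,0.6,0,-0.3],[0,0,0.6,0,0],[0,0,0.6,0,0],[0,0,0.6,0,0]]
  ]
}}

```text
t: 8.1
eef_pos: [547.0, 156.5, 119.5]
tcp_rot: [3.142, -0.0, 0.149]
ft_force: [0.0, -0.6, 0.6]
opening: 0.466
grip_force: 0.0
```

{"name": "step_arm", "arguments": {
  "plan": [
    [[0,0,-15,0,0],[0,0,-45,0,0],[0,0,-75,0,0],[0,0,-105,0,0],[0,0,-125,0,0],[0,0,-125,0,0],[0,0,-125,0,0]]
  ]
}}

```text
t: 8.68
eef_pos: [547.1, 156.5, 245.3]
tcp_rot: [3.142, -0.002, 0.149]
ft_force: [-0.3, 0.0, -0.5]
opening: 0.498
grip_force: 0.0
```

{"name": "step_arm", "arguments": {
  "plan": [
    [[0,33,0,0,0.2],[0,66,0,0,0.2],[0,100,0,0,0.2],[0,133,0,0,0.2],[0,133,0,0,0.2],[0,133,0,0,0.2],[0,133,0,0,0.2]]
  ]
}}

```text
t: 9.27
eef_pos: [566.3, 25.2, 243.5]
tcp_rot: [-3.141, 0.002, 0.148]
ft_force: [-0.6, 0.3, -0.2]
opening: 0.602
grip_force: 0.0
```

Run:
```python
from h import *
import pickle
np.set_printoptions(precision=2,suppress=True)
s=env.state();c=env.get_calibration("wrist");w=env.read_camera("wrist");sc=env.read_camera("scene")
pickle.dump((s,c),open("w2.pkl","wb"));cv2.imwrite("pics/w2.png",w);print(s["eef_pos"],s["tcp_rot"])
cup=np.array([547,156.5,0]);x=np.array([.149,-.989,0]);y=np.array([.989,.149,0])
for n,q in dict(cup=(0,0,62),post=(0,0,188),clip=(102.5,37,26),ptip=(70,30,26),tab=(120,0,82),thumb=(146.5,0,82)).items():
    print(n,proj("wrist",cup+q[0]*x+q[1]*y+[0,0,q[2]],c))
u,v=proj("scene",np.array([547,156.5,110])).astype(int)
print(u,v)
a=cv2.resize(w[:300],(800,469),interpolation=cv2.INTER_CUBIC)
b=cv2.resize(sc[v-50:v+50,u-70:u+70],(182,130))
a[339:,:182]=b
cv2.imwrite("pics/w2v.png",a)
```

```text
[566.25  25.22 243.5 ] [-3.14  0.    0.15]
cup [157.54 177.45]
post [105.74 210.56]
clip [238.77 145.08]
ptip [215.27 150.23]
tab [250.47 181.05]
thumb [272.26 181.03]
299 167
```

View pics/w2v.png

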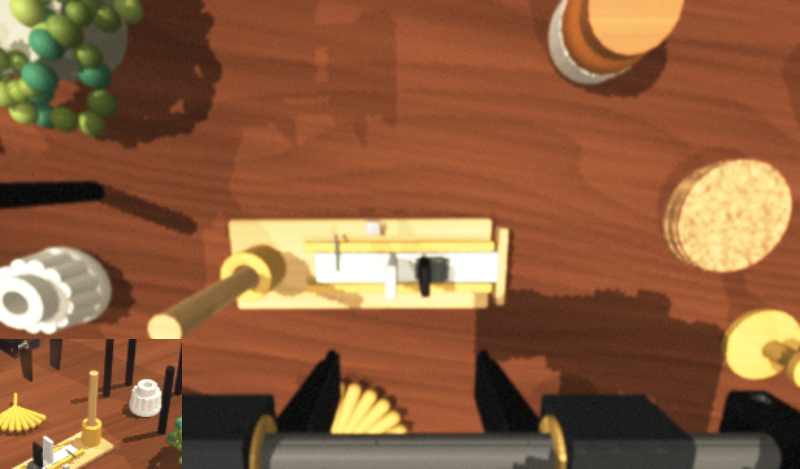

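The post stands in the cup with its top at (166,326), as predicted for fully down. The tab at (390,285), thumb-piece at (425,280), clip at (373,227) and pointer at (337,236) all match the predictions. Next I refine the distance from pointer to clip.

Run:
```python
from h import *
import pickle;s,c=pickle.load(open("w2.pkl","rb"))
np.set_printoptions(precision=2,suppress=True,linewidth=200)
g=cv2.cvtColor(cv2.imread("pics/w2.png"),cv2.COLOR_BGR2GRAY).astype(int);im=cv2.imread("pics/w2.png").astype(int)
print("clip blue rows 140-150, cols 228-250");print(im[140:151,228:250,0])
print("ptr");print(im[148:158,206:226,2])
cup=np.array([547,156.5,0]);x=np.array([.149,-.989,0])
for u in (215,216,238,239,240): print(u,(plane("wrist",u,147,26,c)-cup)@x)
```

```text
clip blue rows 140-150, cols 228-250
[[100  99 102  99 100  96  97  93  93  96  90  92  93  93  94  97  98  98 100 104 101 104]
 [136 134 134 133 129 129 133 141 141 141 138 137 131 131 127 123 123 123 127 137 139 139]
 [153 153 157 158 155 156 174 198 200 199 196 190 182 177 166 138 133 129 136 145 158 161]
 [166 167 167 165 164 171 207 231 235 232 231 226 221 210 186 144 127 115 126 145 163 170]
 [171 169 170 171 168 180 213 238 240 235 233 231 228 218 193 142 113 103 110 132 155 171]
 [172 172 172 172 172 181 212 236 239 235 230 230 226 221 192 137 103  97 105 125 155 170]
 [169 171 169 171 170 182 211 233 237 233 229 227 224 219 192 137  98  93 108 127 157 167]
 [165 166 167 167 171 180 208 234 236 230 225 227 224 220 195 137  95  90 111 137 159 170]
 [167 168 168 171 171 178 206 227 232 225 218 218 217 211 187 138  89  85 113 146 169 172]
 [164 166 163 165 166 175 190 210 213 203 199 198 196 195 174 129  95  96 118 150 167 168]
 [159 158 155 157 159 161 167 173 177 170 167 166 167 166 151 131 115 114 128 148 161 161]]
ptr
[[254 254 254 254 254 254 253 251 251 253 254 254 254 254
[... 186 characters left out ...]
 253]
 [252 252 253 253 252 252 250 239 203 197 236 250 249 232 210 226 245 251 251 252]
 [251 252 251 251 251 250 248 237 198 192 230 247 248 236 220 214 237 247 250 251]
 [248 248 248 247 246 246 243 230 193 179 213 239 243 238 225 204 218 237 245 247]
 [243 242 240 240 238 238 235 225 185 165 185 218 232 232 222 208 209 227 236 240]
 [248 249 248 248 247 247 247 237 201 161 174 212 240 245 244 242 243 245 247 248]
 [254 254 254 254 254 254 254 250 224 173 186 234 252 254 254 254 254 254 254 254]
 [255 255 255 255 255 255 255 253 228 174 194 241 254 255 255 255 255 255 255 255]]
215 69.86229269910775
216 71.23421675035777
238 101.41754515335445
239 102.78956004940062
240 104.16157889542524
```

{"name": "step_arm", "arguments": {
  "plan": [
    [[0,0,30,0,0.2],[0,0,60,0,0.2],[0,0,90,0,0.2],[0,0,120,0,0.2],[0,0,145,0,0.2],[0,0,145,0,0.2]]
  ]
}}

```text
t: 9.87
eef_pos: [564.3, 26.2, 95.3]
tcp_rot: [-3.14, 0.007, 0.15]
ft_force: [-0.6, 0.3, -0.1]
opening: 0.604
grip_force: 0.0
```

{"name": "step_arm", "arguments": {
  "plan": [
    [[0,0,15,0,0.2],[0,0,30,0,0.2],[0,0,45,0,0.2],[0,0,49,0,0.2],[0,0,49,0,0.2],[0,0,49,0,0.2]]
  ]
}}

```text
t: 10.37
eef_pos: [567.2, 25.4, 51.6]
tcp_rot: [3.141, -0.001, 0.149]
ft_force: [0.4, 0.0, 0.1]
opening: 0.599
grip_force: 0.0
```

{"name": "step_arm", "arguments": {
  "plan": [
    [[0,0,0,0,-0.1],[0,0,0,0,-0.12],[0,0,0,0,-0.12],[0,0,0,0,-0.12]]
  ]
}}

```text
t: 10.7
eef_pos: [566.9, 24.9, 51.0]
tcp_rot: [3.141, -0.001, 0.149]
ft_force: [0.7, -0.8, -1.1]
opening: 0.446
grip_force: 0.0
```

{"name": "step_arm", "arguments": {
  "plan": [
    [[0,6,0,0,-0.12],[0,12,0,0,-0.12],[0,18,0,0,-0.12],[0,24,0,0,-0.12],[0,29,0,0,-0.12],[0,33,0,0,-0.12],[0,33,0,0,-0.12],[0,33,0,0,-0.12]]
  ]
}}

```text
t: 11.37
eef_pos: [571.6, -8.1, 50.5]
tcp_rot: [3.141, -0.0, 0.148]
ft_force: [-1.1, 4.4, 3.0]
opening: 0.441
grip_force: 1.9
```

```bash
cat > look.py <<'E'
from h import *
import sys
np.set_printoptions(precision=2,suppress=True,linewidth=220)
s=env.state();cup=np.array([547,156.5,0]);x=np.array([.149,-.989,0]);y=np.array([.989,.149,0])
print(s["eef_pos"],"centre",(s["eef_pos"]-cup)@x,(s["eef_pos"]-cup)@y,"open mm",s["opening"]*95,s["grip_force"],s["ft_force"])
for n in ("wrist","top","scene"):
    c=env.get_calibration(n);im=env.read_camera(n);cv2.imwrite(f"pics/{n}_{sys.argv[1]}.png",im)
    # rectify plane z=26: stand x 50..130, y 15..50, 8 px/mm
    k=6;pts=np.float32([[60,15],[130,15],[130,50],[60,50]])
    src=np.float32([proj(n,cup+a*x+b*y+[0,0,26],c) for a,b in pts]);dst=np.float32([[(a-60)*k,(50-b)*k] for a,b in pts])
    r=cv2.warpPerspective(im,cv2.getPerspectiveTransform(src,dst),(70*k,35*k),flags=cv2.INTER_CUBIC);cv2.imwrite(f"pics/r_{n}_{sys.argv[1]}.png",r)
a=[cv2.imread(f"pics/r_{n}_{sys.argv[1]}.png") for n in ("wrist","top","scene")]
cv2.imwrite(f"pics/look_{sys.argv[1]}.png",cv2.resize(np.vstack(a),None,fx=.9,fy=.9))
E
python3 look.py a
python3 - <<'E'
import sys;sys.path.insert(0,'.')
import cv2,numpy as np
np.set_printoptions(linewidth=250)
r=cv2.imread("pics/r_wrist_a.png");
for yy in (32,35,37,39,41,43):
    b=r[(50-yy)*6-3:(50-yy)*6+4].mean(0); print(yy,"B",b[::12,0].astype(int)[10:]); print("   R",b[::12,2].astype(int)[10:])
E
```

```text
[571.61  -8.07  50.49] centre 166.4298511391826 -0.18439247611194215 open mm 41.926318526467874 1.9346118718385696 [-1.07  4.36  3.05]
32 B [153 159 158 150 147 143 145 145 172 174 170 190 193 186  91  80 114 106 129 146 147 146 148 146 148]
   R [252 253 253 252 251 250 250 250 246 215 211 244 245 243 164 171 230 220 244 251 251 251 251 251 251]
35 B [154 163 159 150 147 144 145 145 200 225 227 227 225 215  99  75  80  79 118 153 150 150 149 152 150]
   R [252 254 253 252 251 251 251 251 247 247 247 248 247 244 124 112 172 173 234 252 252 252 252 252 252]
37 B [144 147 144 145 146 144 145 146 215 228 229 229 227 213  94  75  78  80 105 147 148 148 150 151 152]
   R [250 251 251 251 251 251 251 251 249 249 249 249 247 241 119  97 167 174 217 251 252 252 252 252 252]
39 B [148 146 149 148 149 149 150 149 208 231 231 230 224 216  94  73  79  78  84 148 149 150 150 150 151]
   R [251 251 251 251 251 252 252 252 250 250 250 249 247 243 118  97 168 173 185 251 252 252 252 252 252]
41 B [144 146 143 147 147 145 145 147 178 199 199 194 189 188  93  78  94  83 123 147 147 152 150 150 150]
   R [251 251 250 251 251 251 251 251 248 234 231 229 225 224 115 106 198 180 240 252 251 252 252 252 252]
43 B [142 135 138 138 139 137 139 137 136 131 121 116 114 113 105  97 135 110 137 140 142 141 144 142 145]
   R [249 246 248 248 248 247 248 248 247 237 195 169 167 165 157 165 246 226 248 249 249 249 250 250 250]
```

{"name": "step_arm", "arguments": {
  "plan": [
    [[0,1.4,0,0,-0.12],[0,2.8,0,0,-0.12],[0,2.8,0,0,-0.12],[0,2.8,0,0,-0.12]]
  ]
}}

```text
t: 11.85
eef_pos: [572.0, -10.3, 50.5]
tcp_rot: [3.141, -0.0, 0.149]
ft_force: [0.3, 4.1, 1.9]
opening: 0.441
grip_force: 2.0
```

```bash
python3 look.py b
cat > fine.py <<'E'
import cv2,numpy as np,sys
np.set_printoptions(linewidth=250)
r=cv2.imread(f"pics/r_wrist_{sys.argv[1]}.png").astype(float)
xs=60+np.arange(420)/6
b=r[(50-38)*6-9:(50-38)*6+10].mean(0)[:,0];l=b[180:205].mean();p=np.median(b[235:265])
rise=np.interp((l+p)/2,b[195:235],xs[195:235]);seg=b[255:300];fall=xs[255+np.argmin(np.gradient(seg))]
print("clip",rise,fall,(rise+fall)/2)
for yy in (24,26,28,30,31,32,33):
    q=r[(50-yy)*6-3:(50-yy)*6+4].mean(0).sum(1);print(yy,q[200:290:6].astype(int),"x0",xs[200])
E
python3 fine.py b
```

```text
[571.98 -10.33  50.5 ] centre 168.71455146768895 -0.15483699686563895 open mm 41.92878652770825 2.0140403509140015 [0.28 4.12 1.93]
clip 95.57003944773174 107.5 101.53501972386587
24 [513 513 513 508 513 499 434 373 321 242 318 404 463 496 507] x0 93.33333333333334
26 [409 401 409 409 407 405 375 376 333 265 343 388 387 382 380] x0 93.33333333333334
28 [613 610 617 615 609 578 462 371 338 359 547 606 613 611 617] x0 93.33333333333334
30 [621 621 622 618 621 587 470 362 307 365 585 620 621 621 617] x0 93.33333333333334
31 [617 617 622 620 626 599 510 414 375 420 590 628 624 616 612] x0 93.33333333333334
32 [621 618 630 653 660 653 628 591 573 588 643 660 656 633 579] x0 93.33333333333334
33 [623 622 632 682 696 694 695 690 693 695 696 695 696 668 530] x0 93.33333333333334
```

Pointer is at 101.0 and the clip at 101.5, so the leg is at the mark. Now I close the cam while the arm compensates.

{"name": "step_arm", "arguments": {
  "plan": [
    [[0,-0.7,0,0,-0.18],[0,-2.2,0,0,-0.24],[0,-3.7,0,0,-0.3],[0,-5.2,0,0,-0.37],[0,-6.6,0,0,-0.43],[0,-7.8,0,0,-0.47],[0,-8.5,0,0,-0.5],[0,-8.7,0,0,-0.55]]
  ]
}}

```text
t: 12.67
eef_pos: [570.7, -1.6, 50.5]
tcp_rot: [3.141, -0.0, 0.149]
ft_force: [0.7, 4.5, 1.7]
opening: 0.247
grip_force: 30.0
```

{"name": "step_arm", "arguments": {
  "plan": [
    [[0,0,0,0,-0.7],[0,0,0,0,-1],[0,0,0,0,-1],[0,0,0,0,-1],[0,0,0,0,-1],[0,0,0,0,-1]]
  ]
}}

```text
t: 13.17
eef_pos: [570.7, -1.7, 50.5]
tcp_rot: [3.141, -0.0, 0.149]
ft_force: [0.1, 5.7, 2.8]
opening: 0.244
grip_force: 30.0
```

```bash
python3 look.py c;python3 fine.py c
```

```text
[570.7   -1.73  50.52] centre 160.0171587950566 -0.13941227543199425 open mm 23.180928384669876 30.00827819108963 [0.1  5.69 2.81]
clip 95.52192307692307 107.33333333333334 101.4276282051282
24 [512 509 507 514 513 507 479 392 367 297 278 328 376 474 507] x0 93.33333333333334
26 [412 410 413 411 413 412 402 383 368 305 325 391 400 394 380] x0 93.33333333333334
28 [617 614 619 613 619 611 548 413 368 338 497 604 617 620 609] x0 93.33333333333334
30 [623 622 622 624 621 618 554 406 342 311 484 612 621 626 622] x0 93.33333333333334
31 [621 621 621 629 624 618 565 441 388 373 501 612 622 619 616] x0 93.33333333333334
32 [621 621 631 657 660 659 642 597 576 580 613 653 662 637 585] x0 93.33333333333334
33 [626 621 633 680 698 698 695 691 693 694 697 698 700 667 533] x0 93.33333333333334
```

View pics/wrist_c.png

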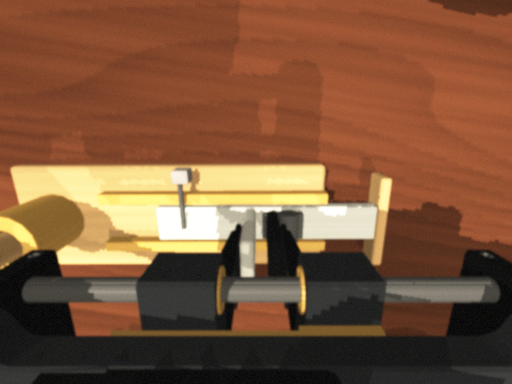

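The pointer at (182,200) points straight at the clip at (181,176). Tab and thumb-piece are squeezed between the fingers at about (262,235), and the post is still in the cup on the left.

```bash
python3 -c "
from cell import env
print(env.job_done())"
```

```text
the job is handed in; nothing more can be done
None
```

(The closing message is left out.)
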